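Set and cam the pot stand's sliding leg for the pot on the mat

ROBOT

A 6-joint arm with a two-finger parallel gripper is mounted at the origin on the work surface. World frame = base frame: x ahead of the robot, y to its left, z up, the work surface at z = 0. Lengths are in mm, angles in rad, forces in N, time in s.
With the tool pointing down it reaches from about 275 to 850 mm from the base axis. Payload 5.2 kg.
Tool frame: the origin (TCP) lies on the centre line of the jaws, within the pads' length; the fingertips stand 8 mm ahead of it and the grasp point (between the pads) lies 11 mm behind it; z points along the fingers, y is the line along which they close (so a half turn about z gives the same grasp; the last joint's range is limited). The gripper opens to 85 mm and grips with 20 to 120 N. Pads are 22 mm wide; open, the fingers measure 114 mm over their backs; the gripper's body (76 mm by 85 mm) begins 54 mm behind the grasp point. The pads swing forward as they close: fully open they stand 13 mm farther back than shut.
Start: joints at [1.125, 0.259, 1.535, -0, 1.348, -0.203], TCP at [132.209, 533.878, 239.31] pointing down, gripper open.
Joint ranges: [-3.14, 3.14], [-0.91, 2.08], [0.19, 2.58], [-1.22, 4.36], [0.22, 2.71], [-3.12, 3.12]. Speed limits (rad/s): [2.57, 2.57, 3.14, 3.14, 3.14, 3.14].

INTERFACE

Orientations are given as [roll, pitch, yaw] about the fixed x, y, z axes, in that order (R = Rz(yaw) Ry(pitch) Rx(roll)).
In Python, from plant import sense, eyes, order gives the robot as it stands. The module is installed in compiled form; this text tells all that it offers.
- The arm moves only by the shell command python3 -m handwheel 'ROWS' [FORCE]. ROWS is JSON, one flat list of numbers, 5 for each row, row after row: the finger opening in m, from 0 to 0.0854, then the shift along the world's x, y, z in m, then the turn about the world's z in rad. A call has 1 to 12 rows; each row is the pose to reach, as a shift and turn from the pose commanded when the call began; what a row does not reach only later rows make up. A row lasts 1/8 s, in which the tool goes at most 62.5 mm and 10.7 degrees, less where a joint would pass 70% of its speed; a pose out of reach is approached as far as the arm can. A call with a gripper value outside its range is refused whole. The fingers move at their own pace and stop on an object; FORCE is the grip in N (left out, the last holds). Time passes only in rows, so rows that repeat a pose let the fingers close. It gives the time, the measured TCP pose, the force, the opening and the grip force at its end, in the units of the state.
- sense(): the state, without advancing time (a new reading comes with each control period).
- eyes.camera(name): name is "scene" or "top" or "wrist"; returns the picture (420x560x3 uint8, blue, green, red); there is no depth.
- eyes.camera_params(name): a dict with "K" (3x3 intrinsics, pixels), "T" (4x4, takes a point from camera to world coordinates). Camera axes: x right, y up, looking along -z (the intrinsics and any distortion apply to the point x, -y, -z); pixel columns grow to the right and rows downward; lengths in mm; the calibration is good to about 2 mm. A picture is of the moment at which its call begins: read the wrist's pose just before it. camera_params takes no time and is no camera call; for the wrist camera it gives the pose at the moment of the call.
- order.finish_job(): hands the job in; it is judged then, once.
Trained networks look in the newest picture that a camera, given by its name, has taken for a name from the list of things; names that differ only in an ending like _2 or _b are one class to them, and where a whole thing is asked for, a point or a joint stands for the part that bears it (a point fixed in the world has none). Each returns a list of dicts, best first, with "p" (0 to 1); they miss things now and then, are a little off and sometimes report something else, mostly with a low value. They report only what shows in the picture. A call takes as long as a camera call. They do not tell look-alikes from the thing itself.
- eyes.regions_of(camera, thing): "region" (420x560 bool, what is visible of it) and "xy" ([column, row] in pixels, amid what is visible of it).
The state is a dict: "t": time; "joints": joint angles; "joint_vel": joint speeds; "tau": joint torques, N m; "ee_pos": TCP position; "ee_rot": TCP orientation; "force": force on the tool from outside, world axes, zero at the start; "ft_torque": the same for the moment, N m; "opening": finger opening in mm; "finger_force": force on a finger pad.
Only numpy, scipy, OpenCV 4.12 (cv2) and the standard library are available. Lean on these libraries where they do the work, as an engineer would, in place of code of your own. Each camera call takes 0.05 s, during which the arm holds its last target. There are 200 camera calls.

TASK

Get the pot stand ready for whichever aluminium pot is standing on the round rubber mat: grip the stand's sliding leg by its upright post, pull it out along the rail to that pot's mark (the mark nearest the fence is for the smallest of the three pots, the middle mark for the medium one, the farthest for the largest) and, while holding it there, press its raised cam lever down until it lies flat. Never close the lever with the leg away from that mark, because the leg springs back when let go. Finish still holding the post, with the leg on the mark and the lever closed, and leave the pots and the other kitchen things where they are.

Things in the scene. Friction and masses are not known exactly. Their poses are not given: they have to be found in the camera images.
- stand: pot stand, fixed: low aluminium rail along its own y (50 mm wide, top 18 mm above the board); fence plate at the -y end (100 mm high, inner face y = -138 mm) with a wooden ledge (54 mm high, to y = -104 mm), low end stop at y = +140 mm. Origin on the board under the rail; x across the rail, z up. Three dark lines, 3 mm wide, cross the rail: the marks
- mark_small (a point): middle of the rail's first line from the fence, the mark for the small pot, at stand y = +32 mm, on the rail's top; the leg is on this mark when the outer (+y) edge of its wooden block is at the line
- mark_medium (a point): middle of the rail's second line from the fence, the mark for the medium pot, at stand y = +62 mm, on the rail's top; the leg is on this mark when the outer (+y) edge of its wooden block is at the line
- mark_large (a point): middle of the rail's third line from the fence, the mark for the large pot, at stand y = +92 mm, on the rail's top; the leg is on this mark when the outer (+y) edge of its wooden block is at the line
- leg (a joint): how far the leg is pulled out along the stand's +y, m, 0 (start; a spring of 2.5 to 4 N pulls it back) to 0.12. 0.040 = small pot's mark, 0.070 = medium's, 0.100 = large's. The leg is a wooden block riding on the rail, 84 mm along y, 62 mm wide, top 40 mm above the board, with a post in its middle; post centre at stand x = 0, y = -50 mm + leg
- post_grip (a point): point on the centre line of the leg's upright aluminium post, 15 mm below its top, 105 mm above the board. The post is fixed on the block: 16 mm thick along the stand's y (grip it across this), 24 mm along x, from 40 to 120 mm above the board. Axes like the stand's
- lever (a joint): angle of the cam lever on the leg, rad: 0 = closed, flat on the block; 0.35 to 0.42 = raised, at the start. Stays where left; about 3 N moves it. A steel frame 8 mm thick, 74 mm wide along y, 88 mm long, with a window through which the post stands. Hinge along y at stand x = +45 mm, 50 mm above the board; the free, raised end is towards the stand's -x
- lever_bar (a point): top of the lever's bar beside the post, 24 mm to its +y side; a like bar lies on its -y side. The bars are 26 mm wide, 11 to 37 mm from the post's centre, so fingers gripping the post stand above them and, moving down along the post, press the lever. Bar top at x = 0: up to 75 mm above the board when open (79 mm at x = -10 mm), 54 mm closed
- lever_end (a point): middle of the top edge of the lever's free end, 84 mm from its hinge
- mat: round dark rubber mat, flat on the board, 210 mm across and 2 mm thick; origin at its centre
- pot_small: small plain aluminium pot, loose, 120 mm across and 60 mm high, open at the top, with two wire ears; origin at the centre of its underside. One of the three pots stands on the rubber mat, the other two on the bare board
- pot_medium: medium plain aluminium pot, loose, 150 mm across and 72 mm high, open at the top, with two wire ears; origin at the centre of its underside. One of the three pots stands on the rubber mat, the other two on the bare board
- pot_large: large plain aluminium pot, loose, 180 mm across and 85 mm high, open at the top, with two wire ears; origin at the centre of its underside. One of the three pots stands on the rubber mat, the other two on the bare board
- colander: red plastic colander, loose, 210 mm across and 85 mm high; origin at the centre of its underside
- bowl: white ceramic bowl with a blue knot band, loose, 136 mm across and 62 mm high; origin at the centre of its underside
- glass_lid: glass lid with a steel knob, loose, lying on the board, 180 mm across and 48 mm high with the knob; origin at the centre of its underside
- spoon_rest: flat wooden spoon rest, loose, a 90 mm square with a 95 mm tail to its -x, 10 mm thick; origin under the centre of the square
Mind the look-alikes: they are no part of the job. Leave any pink look-alike of the pot_large alone.

How it is judged (in metres and radians):
On the way, in this order (a step that is already met when the one before it is completed fails the run):
1. the leg is held by its post at the mark of the pot on the mat, the lever still open (((horizontal distance between pot_small and mat below 0.06 m and value of joint leg between 0.035 and 0.045 m) or (horizontal distance between pot_medium and mat below 0.06 m and value of joint leg between 0.065 and 0.075 m) or (horizontal distance between pot_large and mat below 0.06 m and value of joint leg between 0.095 and 0.105 m)) and contact force between the fingers and leg_c1 above 1 N and value of joint lever above 0.25 rad), for 0.2 s.
2. the lever is closed flat while the leg is held at that mark (((horizontal distance between pot_small and mat below 0.06 m and value of joint leg between 0.035 and 0.045 m) or (horizontal distance between pot_medium and mat below 0.06 m and value of joint leg between 0.065 and 0.075 m) or (horizontal distance between pot_large and mat below 0.06 m and value of joint leg between 0.095 and 0.105 m)) and contact force between the fingers and leg_c1 above 1 N and value of joint lever below 0.08 rad), for 0.2 s.
At the end, for the whole second after the job is handed in: the leg is within 5 mm of the mark for the pot on the mat, the fingers still grip the post (more than 1 N), the lever is within 0.08 rad of flat, and every pot and bystander is within 20 mm of its start (all of step 2 and distance of each of pot_small, pot_medium, pot_large, colander, bowl, glass_lid, spoon_rest from where it was at the start of the episode below 0.02 m); the arm keeps its last pose, push and grip.
It fails at once if the lever is pressed down (below 0.25 rad) with the leg more than 8 mm off the right mark (value of joint lever below 0.25 rad and not ((horizontal distance between pot_small and mat below 0.06 m and value of joint leg between 0.032 and 0.048 m) or (horizontal distance between pot_medium and mat below 0.06 m and value of joint leg between 0.062 and 0.078 m) or (horizontal distance between pot_large and mat below 0.06 m and value of joint leg between 0.092 and 0.108 m))).
It fails at once if a pot or another kitchen thing is shifted by more than 20 mm (distance of any of pot_small, pot_medium, pot_large, colander, bowl, glass_lid, spoon_rest from where it was at the start of the episode above 0.02 m).
It also fails if it takes over 40 s, if anything falls off the work surface, if the arm or the gripper's body presses on something with over 40 N, if the wrist force passes 120 N, or if a joint passes its speed limit or range.

## Working session

There is one attempt and no reset: what is moved stays moved. The work goes in short steps, Python scripts to look and compute and a shell command to move; the robot and the scene stay as the last step left them, time stands still between calls to the robot, and variables do not carry over. Pictures are saved under pics/ and viewed, at most 10 in all, crops included, and the job is handed in when it is done.

```bash
mkdir -p pics; python3 - <<'E'
from plant import sense, eyes
import cv2,numpy as np
s=sense();print(s)
for n in("scene","top"):
    im=eyes.camera(n);cv2.imwrite(f"pics/{n}1.png",im)
    p=eyes.camera_params(n);print(n,p)
E
```

```text
{'t': 0.0, 'joints': array([ 1.12520935e+00,  2.59342380e-01,  1.53609682e+00, -1.98754460e-05,
        1.34798560e+00, -2.02788788e-01]), 'joint_vel': array([-7.00031260e-04, -2.04431451e-04, -9.74870136e-05, -4.67969686e-04,
        6.73893213e-04, -1.79862917e-03]), 'tau': array([ 4.22447702e-04, -4.46031761e+01, -2.90575790e+01, -1.88646341e-04,
        1.19019559e-02,  1.55749206e-05]), 'ee_pos': array([131.98173037, 533.39824641, 238.46949435]), 'ee_rot': array([-3.13979415e+00, -3.50018003e-04,  2.89879856e+00]), 'force': array([ 0.6797899 , -0.14993191,  0.15341738]), 'ft_torque': array([-0.00972117, -0.02518527, -0.04816488]), 'finger_force': 0.0, 'opening': 85.18969089595113}
scene {'K': array([[517.70514471,   0.        , 279.98305263],
       [  0.        , 517.70514471, 196.57608223],
       [  0.        ,   0.        ,   1.        ]]), 'T': array([[ 8.59844767e-01, -4.21585592e-01,  2.87980146e-01,
         9.83249101e+02],
       [ 5.10531162e-01,  7.04459595e-01, -4.93046257e-01,
        -9.19983316e+02],
       [ 4.99082123e-03,  5.70966083e-01,  8.20958479e-01,
         1.44484046e+03],
       [ 0.00000000e+00,  0.00000000e+00,  0.00000000e+00,
         1.00000000e+00]])}
top {'K': array([[497.9179987 ,   0.        , 288.70518663],
       [  0.        , 497.9179987 , 215.55255367],
       [  0.        ,   0.        ,   1.        ]]), 'T': array([[-1.84855742e-02,  9.82433101e-01, -1.85697294e-01,
         1.64331889e+02],
       [-9.99818962e-01, -1.73262331e-02,  7.86421119e-03,
        -1.21566542e+02],
       [ 4.50862678e-03,  1.85809051e-01,  9.82575528e-01,
         1.95710139e+03],
       [ 0.00000000e+00,  0.00000000e+00,  0.00000000e+00,
         1.00000000e+00]])}
```

View pics/scene1.png

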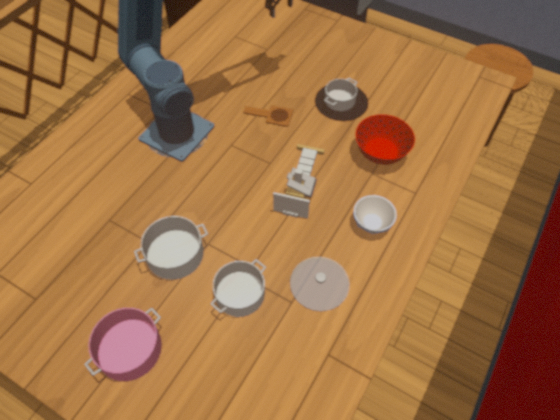

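View pics/top1.png

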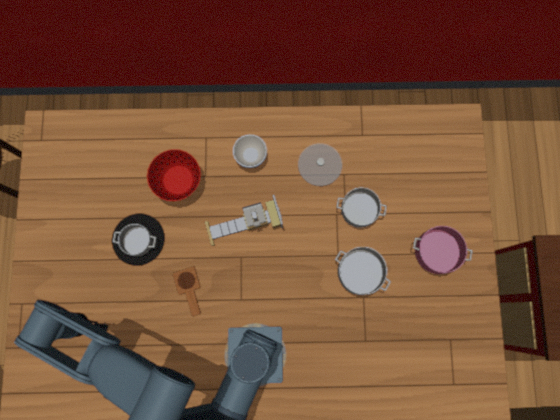

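The small pot appears to be on the mat (top image, about (135,240)). The other two are at (360,208) and (361,271), and the pink one is a look-alike. The stand's fence is near (276,212) and its end stop near (210,232). I'll measure these next.

```bash
cat >h.py <<'E'
import numpy as np
def pix2w(p,uv,z):
    K,T=p["K"],p["T"]
    d=np.linalg.inv(K)@[uv[0],uv[1],1.]; d=T[:3,:3]@(d*[1,-1,-1]); o=T[:3,3]
    return o+d*(z-o[2])/d[2]
E
python3 - <<'E'
from plant import sense, eyes
import cv2,numpy as np
from h import *
out=[]
for n,(c,r) in {"scene":(300,180),"top":(243,220)}.items():
    im=eyes.camera(n);p=eyes.camera_params(n)
    for th in("stand","leg","lever","mat","pot_small","pot_medium","pot_large"):
        for d in eyes.regions_of(n,th)[:3]:
            if d["p"]<.3: continue
            z={"stand":18,"leg":60,"lever":60,"mat":2,"pot_small":60,"pot_medium":72,"pot_large":85}[th]
            m=d["region"]; print(n,th,round(d["p"],2),np.round(d["xy"]),m.sum(),np.round(pix2w(p,d["xy"],z)[:2]))
    out.append(cv2.resize(im[r-50:r+50,c-45:c+45],None,fx=4.4,fy=5.5 if 0 else 4.4,interpolation=cv2.INTER_CUBIC))
cv2.imwrite("pics/c2.png",np.hstack(out));print(out[0].shape)
E
```

```text
scene stand 0.9 [302. 187.] 1728 [526.  10.]
scene leg 0.72 [299. 183.] 710 [524. -10.]
scene lever 0.71 [302. 182.] 377 [531.  -0.]
scene mat 0.7 [342. 113.] 797 [480. 402.]
scene pot_small 0.68 [341.  95.] 911 [458. 431.]
scene pot_medium 0.67 [240. 285.] 2475 [ 561. -422.]
scene pot_large 0.71 [126. 343.] 4124 [ 396. -725.]
scene pot_large 0.57 [175. 248.] 3236 [ 334. -426.]
scene pot_large 0.54 [304. 181.] 656 [540.  -9.]
top leg 0.73 [254. 217.] 485 [520.  -2.]
top lever 0.53 [258. 213.] 267 [535. -19.]
top mat 0.63 [150. 232.] 1137 [475. 412.]
top mat 0.44 [187. 284.] 709 [272. 263.]
top pot_small 0.82 [134. 240.] 963 [437. 457.]
top pot_medium 0.73 [360. 207.] 1237 [ 551. -414.]
top pot_large 0.81 [358. 272.] 1882 [ 300. -393.]
top pot_large 0.73 [255. 219.] 492 [507.  -6.]
top pot_large 0.69 [441. 248.] 1989 [ 384. -709.]
(440, 396, 3)
```

View pics/c2.png

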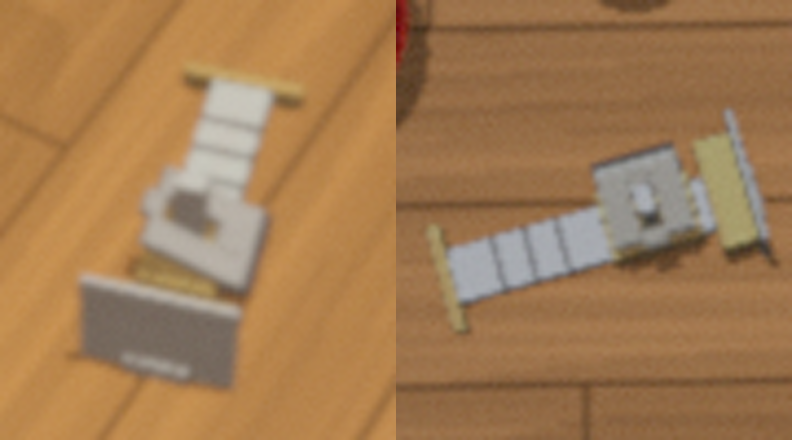

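The top crop shows the leg's post top near crop pixel (640,193). The rail lines sit near (501,263), (531,256) and (567,246), and the stand's yaw is about +0.25.

```bash
python3 - <<'E'
from plant import sense, eyes
import numpy as np
from h import *
p=eyes.camera_params("top"); s=sense()
f=lambda x,y,z:pix2w(p,(198+(x-396)/4.4,170+y/4.4),z)
post=f(642,195,119); L=[f(501,263,18),f(531,256,18),f(567,246,18)]
e1,e2=f(433,227,30),f(462,330,30)
print("post",post,"marks",L)
d=L[0]-L[2]; print(np.arctan2(-d[0],d[1]), np.linalg.norm(d))
d=e1-e2; print("endstop yaw",np.arctan2(d[1],d[0]))
yw=.255;y=np.array([-np.sin(yw),np.cos(yw),0])
print("post from marks",L[0]-142*y, L[2]-82*y)
print(s["ee_pos"],s["ee_rot"])
w=eyes.camera_params("wrist");print(w["T"].round(3),w["K"])
E
```

```text
post [518.74055593  -5.63466068 119.        ] marks [array([478.43946939, 127.2701269 ,  18.        ]), array([484.31279249, 100.45149026,  18.        ]), array([492.82577252,  68.22334633,  18.        ])]
0.2389862076693732 60.77407353474195
endstop yaw 0.2801482381479003
post from marks [514.25831741 -10.13806109  18.        ] [513.50989602 -11.12504392  18.        ]
[132.20255698 533.86896961 239.32541587] [-3.14159147e+00 -1.02925105e-06  2.89878762e+00]
[[ 2.40000e-01 -9.24000e-01 -2.98000e-01  5.43310e+01]
 [ 9.71000e-01  2.28000e-01  7.40000e-02  5.52524e+02]
 [-0.00000e+00 -3.07000e-01  9.52000e-01  3.73095e+02]
 [ 0.00000e+00  0.00000e+00  0.00000e+00  1.00000e+00]] [[313.23692265   0.         286.08212984]
 [  0.         313.23692265 210.73012886]
 [  0.           0.           1.        ]]
```

```bash
python3 -m handwheel '[0.085,0.096,-0.136,0,0.125, 0.085,0.192,-0.271,0,0.25, 0.085,0.288,-0.406,0,0.375, 0.085,0.384,-0.542,0,0.5, 0.085,0.384,-0.542,0,0.5, 0.085,0.384,-0.542,0,0.5, 0.085,0.384,-0.542,0,0.5, 0.085,0.384,-0.542,0,0.5, 0.085,0.384,-0.542,0,0.5, 0.085,0.384,-0.542,0,0.5, 0.085,0.384,-0.542,0,0.5, 0.085,0.384,-0.542,0,0.5]'
python3 -m handwheel '[0.085,0,0,0,0,0.085,0,0,0,0]'
python3 - <<'E'
from plant import sense, eyes
import cv2,numpy as np
from h import *
s=sense();p=eyes.camera_params("wrist");im=eyes.camera("wrist");cv2.imwrite("pics/w1.png",im)
np.savez("w1.npz",K=p["K"],T=p["T"]);print(s["t"],s["ee_pos"],s["ee_rot"],p["T"].round(3))
E
```

```text
t: 2.4
ee_pos: [517.6, -10.7, 238.9]
ee_rot: [-3.141, -0.0, -2.888]
force: [0.4, 1.0, 0.5]
opening: 84.9
finger_force: 0.0
t: 2.65
ee_pos: [515.6, -7.0, 239.4]
ee_rot: [3.141, -0.0, -2.883]
force: [-0.2, -0.4, 0.7]
opening: 85.1
finger_force: 0.0
2.65 [515.55375521  -7.01685766 239.43525643] [ 3.14132215e+00 -7.81419107e-05 -2.88301960e+00] [[-2.56000e-01 -9.20000e-01 -2.97000e-01  4.38002e+02]
 [ 9.67000e-01 -2.44000e-01 -7.90000e-02 -2.74300e+01]
 [ 0.00000e+00 -3.07000e-01  9.52000e-01  3.73208e+02]
 [ 0.00000e+00  0.00000e+00  0.00000e+00  1.00000e+00]]
```

View pics/w1.png

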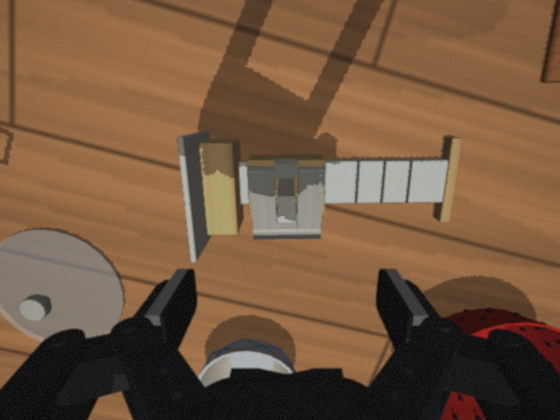

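The wrist view shows the post top at about (287,214) and the marks at columns 357, 383 and 409 on row 181. The rail runs nearly level, so the yaw is right.

```bash
python3 - <<'E'
import numpy as np,cv2
from h import *
p=np.load("w1.npz"); im=cv2.imread("pics/w1.png")
g=im[175:188,328:450].mean((0,2)); print("dark cols",[328+i for i in range(1,121) if g[i]<g[i-1] and g[i]<=g[i+1] and g[i]<g.max()-30])
g=im[:,331:350].mean((1,2))[150:215];print(g.round().astype(int))
for n,uv,z in(("post",(287,214),120),("mS",(357,181),18),("mM",(383,181),18),("mL",(409,181),18)):
    w=pix2w(p,uv,z);print(n,w.round(1))
a,b=pix2w(p,(357,181),18),pix2w(p,(409,181),18);yw=.2586;y=np.array([-np.sin(yw),np.cos(yw),0]);x=np.array([np.cos(yw),np.sin(yw),0])
for o in(a-82*y,b-142*y): print(o.round(1))
cv2.imwrite("pics/w1c.png",cv2.resize(im[130:250,170:470],None,fx=2.6,fy=2.6,interpolation=cv2.INTER_CUBIC))
E
```

```text
dark cols [357, 383, 409, 446]
[101 100  99  98  97  97  94  84  75  70  83 116 139 155 169 175 177 177
 177 176 177 176 177 176 177 176 176 176 176 176 177 176 175 175 175 175
 176 176 177 177 176 175 175 176 176 176 176 176 176 177 177 174 156 128
 110 104  98  90  83  79  81  86  94 102 107]
post [519.6  -5.  120. ]
mS [492.8  71.9  18. ]
mM [485.1 101.   18. ]
mL [477.4 130.1  18. ]
[513.8  -7.3  18. ]
[513.8  -7.2  18. ]
```

View pics/w1c.png

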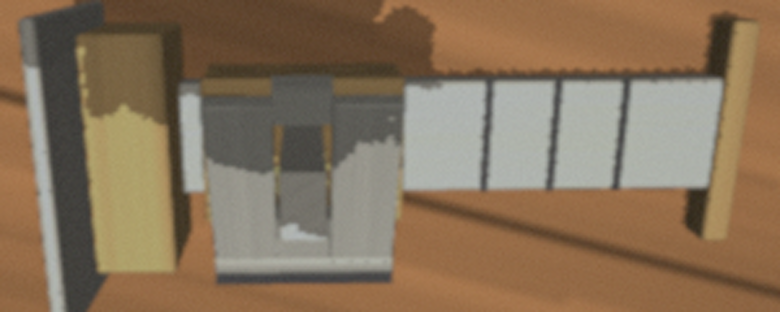

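```bash
python3 -m handwheel '[0.085,-0.001,0,-0.05,0, 0.085,-0.001,0,-0.1,0, 0.085,-0.001,0,-0.14,0, 0.085,-0.001,0,-0.14,0, 0.02,-0.001,0,-0.14,0, 0.01,-0.001,0,-0.14,0, 0.01,-0.001,0,-0.14,0, 0.01,-0.001,0,-0.14,0, 0.01,-0.001,0,-0.14,0,0.01,-0.001,0,-0.14,0]' 40
python3 - <<'E'
from plant import eyes
import cv2
cv2.imwrite("pics/w2.png",eyes.camera("wrist"))
E
```

```text
t: 3.95
ee_pos: [515.5, -7.2, 100.4]
ee_rot: [3.141, 0.001, -2.884]
force: [-2.0, 5.1, 7.6]
opening: 15.6
finger_force: 40.4
```

View pics/w2.png

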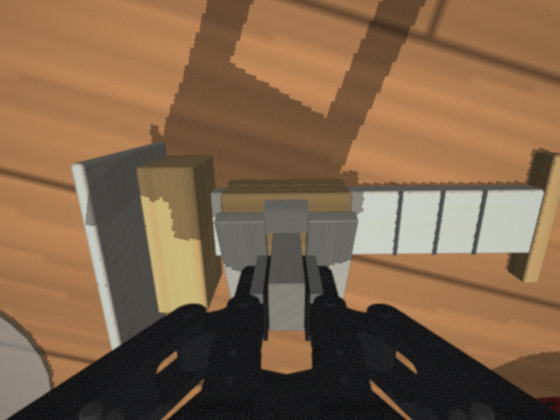

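Gripped: opening 15.6 mm, force 40 N. Now I'll pull 40 mm along the rail.

```bash
python3 -m handwheel '[0.01,-0.0025,0.0095,0,0, 0.01,-0.005,0.019,0,0, 0.01,-0.0077,0.029,0,0, 0.01,-0.0102,0.0387,0,0, 0.01,-0.0102,0.0387,0,0, 0.01,-0.0102,0.0387,0,0, 0.01,-0.0102,0.0387,0,0]' 40
python3 - <<'E'
from plant import eyes,sense
import cv2,numpy as np
from h import *
s=sense();p=eyes.camera_params("wrist");im=eyes.camera("wrist")
d=s["ee_pos"]-[515.5,-7.2,100.4];print(s["t"],s["ee_pos"],d,"pull",d@[-.256,.967,0])
np.savez("w3.npz",**{k:p[k] for k in "KT"});cv2.imwrite("pics/w3.png",im)
# edges along stand y expected pixels of stand points
K,T=p["K"],p["T"]
yw=.2586;x=np.array([np.cos(yw),np.sin(yw),0]);y=np.array([-np.sin(yw),np.cos(yw),0])
def pr(w):
    c=T[:3,:3].T@(w-T[:3,3]);c=c*[1,-1,-1];u=K@c;return (u[:2]/u[2]).round(1)
o=np.array([513.8,-7.2,0])+50*y
for sx in(-20,-28): print("line small",pr(o+32*y+sx*x+[0,0,18]),"block edge top if on mark",pr(o+32*y+sx*x+[0,0,40]),"bottom",pr(o+32*y+sx*x+[0,0,18]),"M",pr(o+62*y+sx*x+[0,0,18]),"L",pr(o+92*y+sx*x+[0,0,18]))
cv2.imwrite("pics/w3c.png",cv2.resize(im[150:350,160:460],None,fx=2.6,fy=2.6,interpolation=cv2.INTER_CUBIC))
E
```

```text
t: 4.88
ee_pos: [505.4, 30.0, 100.4]
ee_rot: [-3.14, 0.001, -2.884]
force: [-2.2, -2.3, 5.9]
opening: 15.7
finger_force: 40.6
4.875 [505.38089467  29.95486561 100.44140837] [-10.11910533  37.15486561   0.04140837] pull 38.51924601408296
line small [347.6 196.1] block edge top if on mark [353.9 205.1] bottom [347.6 196.1] M [389.6 196.2] L [431.7 196.2]
line small [348.3 185.2] block edge top if on mark [354.7 193.1] bottom [348.3 185.2] M [390.8 185.2] L [433.3 185.2]
```

View pics/w3c.png

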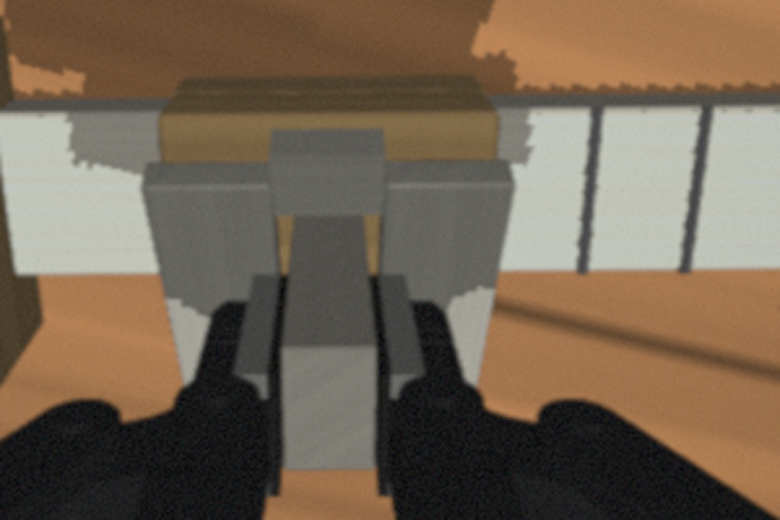

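The block's outer edge is at full-image column ~351, where ~354.5 is expected on the mark, so it's about 2 mm short. The lever is still raised. I'll pull 2 mm more, then start down.

```bash
python3 -m handwheel '[0.01,-0.0005,0.002,0,0, 0.01,-0.0005,0.002,0,0, 0.01,-0.0005,0.002,0,0,0.01,-0.0005,0.002,0,0]' 25
python3 - <<'E'
from plant import eyes,sense
import cv2,numpy as np
s=sense();p=eyes.camera_params("wrist");im=eyes.camera("wrist")
d=s["ee_pos"]-[515.5,-7.2,100.4];print(s["ee_pos"],"pull",d@[-.256,.967,0])
K,T=p["K"],p["T"]
yw=.2586;x=np.array([np.cos(yw),np.sin(yw),0]);y=np.array([-np.sin(yw),np.cos(yw),0])
def pr(w):
    c=T[:3,:3].T@(w-T[:3,3]);u=K@(c*[1,-1,-1]);return (u[:2]/u[2]).round(1)
o=np.array([513.8,-7.2,0])+50*y
for n,sy,z in(("edge",32,40),("edge-5",27,40),("M",62,18)): print(n,pr(o+sy*y-26*x+[0,0,z]))
for r in range(194,211,4): print(r,im[r-1:r+2,340:396].mean(0).astype(int)[:,0])
E
```

```text
t: 5.42
ee_pos: [504.9, 31.8, 100.4]
ee_rot: [-3.14, 0.001, -2.884]
force: [-2.0, -3.0, 6.9]
opening: 15.3
finger_force: 40.6
[504.87102106  31.81865334 100.43893374] pull 40.452056390050636
edge [351.5 196.2]
edge-5 [343.7 196.2]
M [387.8 188. ]
194 [ 68  69  68  69  70  68  70  70  69  66  70  82 102 115 116 116 115 115
 114 116 115 116 119 139 161 171 174 174 177 180 180 179 180 180 180 174
 172 179 178 179 181 179 177 163 127  86  74  76  96 141 175 180 182 181
 180 179]
198 [ 75  74  71  74  72  75  74  73  73  70  70  76  99 115 117 116 118 118
 117 117 118 118 129 147 167 183 188 187 185 185 187 185 185 186 185 186
 184 185 185 183 186 184 184 168 130  87  72  84 121 162 181 184 184 184
 183 183]
202 [ 70  71  71  71  72  71  71  70  70  69  67  84 105 117 118 118 120 118
 119 118 119 118 122 145 172 188 189 190 191 189 188 189 189 190 189 190
 189 189 189 189 188 190 182 155 103  77  74  88 132 172 186 188 188 187
 189 188]
206 [ 67  67  69  68  68  67  67  68  66  64  68  92 116 119 117 119 118 118
 117 120 118 118 133 156 178 188 187 188 188 187 188 188 189 187 187 186
 186 186 187 186 187 186 173 137  89  73  79 108 153 182 187 186 187 186
 185 185]
210 [ 68  67  67  69  69  69  69  70  69  68  70  89 106 110 110 114 116 118
 117 116 117 115 121 142 170 186 187 185 188 186 186 185 187 186 185 185
 186 186 185 186 185 183 163 121  83  76  87 130 169 183 184 183 184 183
 183 183]
```

The edge is at 351.7, expected 351.5, so it's on the mark. Now I'll slide down the post.

```bash
python3 -m handwheel '[0.01,0,0,-0.004,0, 0.01,0,0,-0.008,0, 0.01,0,0,-0.012,0, 0.01,0,0,-0.016,0,0.01,0,0,-0.016,0]' 20
```

```text
t: 6.1
ee_pos: [510.0, 30.1, 92.8]
ee_rot: [-3.132, 0.013, -2.883]
force: [-14.2, -7.0, 64.7]
opening: 15.2
finger_force: 61.2
```

The fingers jam on the post (64 N). I'll back off, loosen slightly so the spring holds the post against one finger, then slide.

```bash
python3 -m handwheel '[0.01,0,0,0.006,0, 0.01,0,0,0.011,0, 0.01,0,0,0.011,0,0.0175,0,0,0.011,0,0.0175,0,0,0.011,0,0.0175,0,0,0.011,0]' 20; python3 -m handwheel '[0.0175,0,0,-0.003,0, 0.0175,0,0,-0.006,0, 0.0175,0,0,-0.006,0]'
```

```text
t: 6.85
ee_pos: [505.0, 32.2, 94.7]
ee_rot: [-3.141, 0.001, -2.885]
force: [2.4, -3.5, -0.4]
opening: 17.1
finger_force: 1.7
t: 7.22
ee_pos: [504.2, 32.6, 88.0]
ee_rot: [3.141, -0.0, -2.884]
force: [2.1, -3.4, -0.5]
opening: 17.6
finger_force: 1.7
```

```bash
python3 -m handwheel '[0.0175,0,0,-0.004,0, 0.0175,0,0,-0.008,0, 0.0175,0,0,-0.012,0, 0.0175,0,0,-0.016,0, 0.0175,0,0,-0.019,0, 0.0175,0,0,-0.022,0, 0.0175,0,0,-0.022,0]'
python3 - <<'E'
from plant import eyes,sense
import cv2,numpy as np
s=sense();im=eyes.camera("wrist");p=eyes.camera_params("wrist")
print(s["ee_pos"],s["force"],s["finger_force"])
K,T=p["K"],p["T"]
yw=.2586;x=np.array([np.cos(yw),np.sin(yw),0]);y=np.array([-np.sin(yw),np.cos(yw),0])
def pr(w):
    c=T[:3,:3].T@(w-T[:3,3]);u=K@(c*[1,-1,-1]);return (u[:2]/u[2]).round(1)
o=np.array([513.8,-7.2,0])+50*y
for n,sy,sx,z in(("edge",32,-31,40),("edge-5",27,-31,40),("M",62,-20,18),("leverend closed",-10,-39,54),("leverend .35",-10,-36,50+84*.343),("edge low",32,-31,19)): print(n,pr(o+sy*y+sx*x+[0,0,z]))
cv2.imwrite("pics/w4c.png",cv2.resize(im[120:350,140:440],None,fx=2.6,fy=2.6,interpolation=cv2.INTER_CUBIC))
E
```

```text
t: 8.1
ee_pos: [504.2, 32.6, 65.8]
ee_rot: [3.141, -0.001, -2.885]
force: [1.3, -2.7, -1.2]
opening: 17.6
finger_force: 2.2
[504.21607634  32.60635457  65.7554805 ] [ 1.28865895 -2.65268381 -1.20411552] 2.214209254598245
edge [362.9 204.9]
edge-5 [353.5 204.9]
M [402.4 211.7]
leverend closed [283.8 197.4]
leverend .35 [283.4 220.7]
edge low [354.7 194.7]
```

View pics/w4c.png

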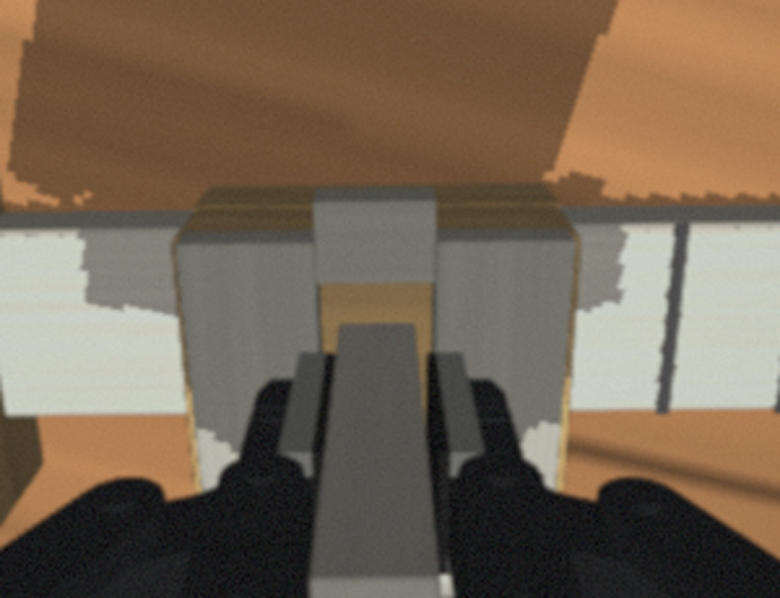

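The lever is nearly flat and the block edge is at ~362.3, expected 362.9, so still on the mark. I'll press until there's firm contact.

```bash
python3 -m handwheel '[0.0175,0,0,-0.002,0, 0.0175,0,0,-0.004,0,0.0175,0,0,-0.004,0]';python3 -m handwheel '[0.0175,0,0,-0.001,0, 0.0175,0,0,-0.002,0,0.0175,0,0,-0.002,0]'
```

```text
t: 8.52
ee_pos: [504.4, 32.6, 62.2]
ee_rot: [3.141, -0.0, -2.884]
force: [-0.2, -3.4, 1.9]
opening: 17.6
finger_force: 3.2
t: 8.9
ee_pos: [504.6, 32.3, 61.9]
ee_rot: [-3.141, 0.0, -2.884]
force: [-4.4, -4.6, 16.9]
opening: 17.6
finger_force: 11.0
```

```bash
python3 -m handwheel '[0.0175,0,0,0.001,0, 0.014,0,0,0.001,0, 0.01,0,0,0.001,0,0.01,0,0,0.001,0,0.01,0,0,0.001,0]' 20
python3 - <<'E'
from plant import eyes,sense
import cv2,numpy as np
s=sense();im=eyes.camera("wrist");p=eyes.camera_params("wrist")
K,T=p["K"],p["T"]
yw=.2586;x=np.array([np.cos(yw),np.sin(yw),0]);y=np.array([-np.sin(yw),np.cos(yw),0])
def pr(w):
    c=T[:3,:3].T@(w-T[:3,3]);u=K@(c*[1,-1,-1]);return ((u[:2]/u[2]-[140,120])*2.6).round(1)
o=np.array([513.8,-7.2,0])+50*y
for n,sy,sx,z in(("edge",32,-31,40),("edge-5",27,-31,40),("M",62,-20,18),("leverend closed",-10,-39,54),("leverend .08",-10,-39,60.7)): print(n,pr(o+sy*y+sx*x+[0,0,z]))
cv2.imwrite("pics/w5c.png",cv2.resize(im[120:350,140:440],None,fx=2.6,fy=2.6,interpolation=cv2.INTER_CUBIC))
t=eyes.camera("top");cv2.imwrite("pics/t5.png",t);a=cv2.imread("pics/top1.png")
print("top moved px",[(n,int((cv2.absdiff(a,t)[r0:r1,c0:c1].max(2)>40).sum())) for n,r0,r1,c0,c1 in(("col",150,205,145,205),("bowl",133,170,230,270),("lid",140,188,296,345),("M",185,230,335,390),("L",245,300,330,395))])
E
```

```text
t: 9.52
ee_pos: [504.6, 32.3, 62.2]
ee_rot: [-3.141, 0.0, -2.884]
force: [-3.2, -3.6, 10.2]
opening: 15.7
finger_force: 25.6
edge [586.  225.2]
edge-5 [561.  225.2]
M [689.8 242.7]
leverend closed [375.8 205.7]
leverend .08 [375.6 216.2]
top moved px [('col', 0), ('bowl', 0), ('lid', 0), ('M', 0), ('L', 0)]
```

View pics/w5c.png

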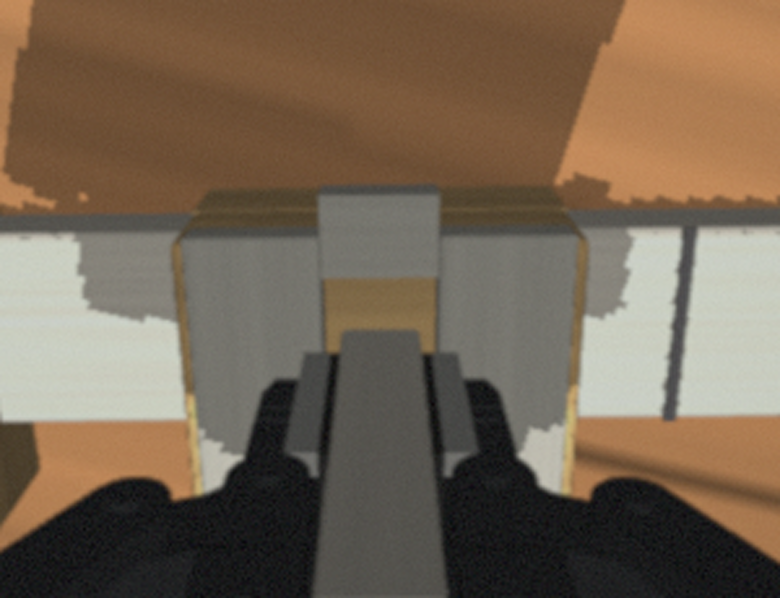

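The block edge is at crop column 588, expected 586, so the leg is within 1 mm of the mark. The lever is flat and the post is gripped at about 25 N. In the top view the colander, bowl, lid and the two bare-board pots haven't moved. Handing in.

```bash
python3 -c "
from plant import order
print(order.finish_job())"
```

```text
the job is handed in; nothing more can be done
None
```

The job is handed in with no verdict shown: the small pot is on the mat, so the leg is held by its post within about 1 mm of the small mark (by camera), with the lever pressed flat and the other items undisturbed as far as I checked (the pot on the mat and the spoon rest were not re-checked, but the arm did no work near them).

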